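# Hang the tea infuser on the drip stand's ring by its snap hook

### The arm

A 7-joint arm with a two-finger parallel gripper is mounted at the origin on a cart in front of the work surface, level with it; the furniture and walls round the work are solid. World frame = base frame: x ahead of the robot, y to its left, z up, the work surface at z = 0. Lengths are in mm, angles in degrees, forces in N, time in s.
With the tool pointing down it reaches from about 400 to 850 mm from the base axis. Payload 10.4 kg.
Tool frame: the origin (TCP) lies at the very end of the fingers, on their centre line; the grasp point (between the pads) lies 19 mm behind it; z points along the fingers, y is the line along which they close (so a half turn about z gives the same grasp; the last joint's range is limited). The gripper opens to 87 mm and grips with 3 to 60 N. Pads are 19 mm wide; open, the fingers measure 117 mm over their backs; the gripper's body (75 mm by 190 mm) begins 51 mm behind the grasp point.
Start: joints at [-77.04, 19.034, -3.707, 83.658, 1.238, 77.344, -5.071], TCP at [153.886, 605.781, 222.576] pointing down, gripper open.
Joint ranges: [-148.97, 148.97], [-28.65, 121.19], [-84.17, 76.75], [9.2, 138.47], [-72.65, 252.65], [3.7, 117.97], [-149.18, 149.18]. Speed limits (degrees/s): [127.2, 127.2, 159.86, 159.86, 180, 180, 180].

### API

Orientations are given as a 3x3 rotation matrix whose columns are the frame's x, y, z axes.
In Python, from bench import sense, capture, close_job, search_frame, outline_of gives the robot as it stands. The module is installed in compiled form; this text tells all that it offers.
- The arm moves only by the shell command python3 -m handwheel 'ROWS' [FORCE]. ROWS is JSON, a list that holds one entry, the list of rows, each a list of 7 numbers: the shift along the world's x, y, z in m, then the turn, a rotation vector about the world's x, y, z in degrees, then the closure, from -1 (fully open) to 1 (shut). In form: [[[tx, ty, tz, ax, ay, az, claw], ...]]. A call has 1 to 20 rows; each row is the pose to reach, as a shift and turn from the pose commanded when the call began; what a row does not reach only later rows make up. A row lasts 1/8 s, in which the tool goes at most 62.5 mm and 10.7 degrees, less where a joint would pass 70% of its speed; a pose out of reach is approached as far as the arm can. A call with a gripper value outside its range is refused whole. The fingers move at their own pace and stop on an object; FORCE is the grip in N (left out, the last holds). Time passes only in rows, so rows that repeat a pose let the fingers close. It gives the time, the measured TCP pose, the force, the opening and the grip force at its end, in the units of the state.
- sense(): the state, without advancing time (a new reading comes with each control period).
- capture(name): name is "scene" or "top"; returns a dict with "img" (420x560x3 uint8, red, green, blue), "fx", "fy", "cx", "cy" (pixels), "origin" and "attitude" of the camera in the world. Camera axes: x right, y down, z forward; pixel columns grow to the right and rows downward; lengths in mm; the calibration is good to about 2 mm. A picture is of the moment at which its call begins. There is no depth.
- close_job(): hands the job in; it is judged then, once.
Trained networks look in the newest picture that a camera, given by its name, has taken for a name from the list of things; names that differ only in an ending like _2 or _b are one class to them, and where a whole thing is asked for, a point or a joint stands for the part that bears it (a point fixed in the world has none). Each returns a list of dicts, best first, with "p" (0 to 1); they miss things now and then, are a little off and sometimes report something else, mostly with a low value. They report only what shows in the picture. A call takes as long as a camera call.
- search_frame(camera, thing): "bbox" ([centre column, centre row, width, height] in pixels, round what is visible of it).
- outline_of(camera, thing): "pixels" (420x560 bool, what is visible of it) and "bbox" ([centre column, centre row, width, height] in pixels, round what is visible of it).
The state is a dict: "clock": time; "qpos": joint angles; "joint_velocities": joint speeds; "effort": joint torques, N m; "tool_pos": TCP position; "eef_rot": TCP orientation; "contact_force": force on the tool from outside, world axes, zero at the start; "moment": the same for the moment, N m; "opening": finger opening in mm; "gripper_force": force on a finger pad.
Only numpy, scipy, OpenCV 4.12 (cv2) and the standard library are available. Lean on these libraries where they do the work, as an engineer would, in place of code of your own. Each camera call takes 0.05 s, during which the arm holds its last target. There are 200 camera calls.

### The job

Hang the washed tea infuser up to drain by its snap hook: press the hook's sprung gate open against the front bar of the loose ring on the drip stand, and let the bar through until the gate has snapped shut behind it. Do it gently, without forcing the gate once it is open, straining the ring or disturbing the other things, and leave the infuser hanging freely and at rest with the bar up in the crown of the closed hook.

Things in the scene. Friction and masses are not known exactly. Their poses are not given: they have to be found in the camera images.
- infuser: Bare-steel tea infuser, 0.11 to 0.2 kg, standing on the hob: perforated cylinder 45 mm wide, 50 mm high, with a flat snap hook fixed upright on its lid; 121 mm high in all. Origin: centre of the underside; z up, x from the hook's spine to its gate, y across the hook, which is 10 mm thick and spans x -38 to +13 mm. All hook measures below are in this frame.
- hook_spine (a point): Middle of the hook's broad spine, the grip plate: x -38 to -10 mm, z 60 to 121 mm, 10 mm thick along y, to be pinched across y from above. This point is at x -24, z 90 mm; same axes as the infuser.
- hook_crown (a point): Where the middle of the ring's bar lies when it hangs in the hook: x -1.5, z 111 mm (it may lie 9 mm either way in x). The crown's underside is at z 114 mm; the inside of the hook is 17 mm wide, x -10 to +7 mm. The nose hangs from the crown at x +7 to +13 mm, down to z 99 mm.
- hook_mouth (a point): Point on the shut gate, x +9.5, z 90 mm, where the bar is to press. The bar passes under the nose only with the gate almost wide open, its middle 3 mm or more inside the nose's inner face. When the hook is then lowered the bar slides up inside, off the gate's tip, and the gate snaps shut once the bar is above about z 104 mm.
- gate (a joint): Angle of the gate, 0 shut, 0.54 rad wide open (hard stop at the spine). A steel rod 5 mm thick, 33 mm long, hinged at its foot at x +9.5, z 66 mm; the tip swings inwards (-x). A spring shuts it: pressed 24 mm above the hinge it takes about 1.3 N to start and 3 N wide open. More than 10 N on the gate would bend it.
- ring_bar (a point): Middle of the front bar of the D-shaped level ring on the drip stand: a round rod 6 mm thick, straight for 40 mm along y, 185 mm above the worktop. x points from the bar to the post, z up. Behind the bar the ring is open, 44 mm wide and 30 mm deep. The stand is fixed; foot 160 x 120 mm, post 190 mm high, at least 70 mm behind the bar.
- ring_shank (a point): On the ring's shank, 40 mm behind the bar. The shank slides loosely in a sleeve on the post: pushed along +x with 0.5 N the ring backs off by an unknown 3 to 41 mm until it meets a hard stop inside the sleeve; only then can it press the gate open. More than 25 N on the ring would strain it.
- salt_shaker: Salt shaker, 43 mm across, 78 mm high, bystander; origin at the centre of its underside.
- garlic: Garlic bulb, about 60 mm, bystander; origin at its underside.
- lemon_a: Lemon, 78 x 55 x 56 mm, bystander; origin at its underside.
- matchbox: Matchbox, 37 x 53 x 15 mm, bystander; origin at its underside.
- salve_tin: Small round tin, 58 mm across, 50 mm high, bystander; origin at its underside.
- kitchen_timer: Round kitchen timer, 69 mm across, 54 mm high, bystander; origin at its underside.

How it is judged:
By the outcome, as a careful person would: the job done as asked, in the order asked, and still so for the second after the job is handed in, with the robot touching nothing.
It also fails if it takes over 58 s, if anything falls off the work surface, if the arm or the gripper's body presses on something with over 40 N, if the wrist force passes 120 N, or if a joint passes its speed limit or range.

## Working session

There is one attempt and no reset: what is moved stays moved. The work goes in short steps, Python scripts to look and compute and a shell command to move; the robot and the scene stay as the last step left them, time stands still between calls to the robot, and variables do not carry over. Pictures are saved under pics/ and viewed, at most 10 in all, crops included, and the job is handed in when it is done.

```bash
mkdir -p pics; cat > h.py <<'E'
import numpy as np, cv2
from bench import *
def ray(c,u,v):
    R=np.array(c["attitude"]);d=R@np.array([(u-c["cx"])/c["fx"],(v-c["cy"])/c["fy"],1]);return np.array(c["origin"]),d/np.linalg.norm(d)
def atz(c,u,v,z):
    o,d=ray(c,u,v);return o+d*(z-o[2])/d[2]
def proj(c,P):
    R=np.array(c["attitude"]);p=R.T@(np.array(P,float)-np.array(c["origin"]));return np.array([c["fx"]*p[0]/p[2]+c["cx"],c["fy"]*p[1]/p[2]+c["cy"]])
def tri(c1,a,c2,b):
    o1,d1=ray(c1,*a);o2,d2=ray(c2,*b)
    s=np.linalg.lstsq(np.c_[d1,-d2],o2-o1,rcond=None)[0];p=o1+s[0]*d1;q=o2+s[1]*d2
    return (p+q)/2,np.linalg.norm(p-q)
E
python3 - <<'E'
from h import *
np.set_printoptions(precision=3,suppress=True)
s=sense();print(s["tool_pos"],s["eef_rot"],s["opening"],s["clock"])
for n in("scene","top"):
    c=capture(n);cv2.imwrite(f"pics/{n}0.png",c["img"][:,:,::-1])
    print(n,c["fx"],c["cx"],c["cy"],c["origin"],np.array(c["attitude"]).tolist())
    for t in("infuser","hook_spine","hook_crown","hook_mouth","ring_bar","ring_shank","salt_shaker","garlic","lemon_a","matchbox","salve_tin","kitchen_timer"):
        print(t,[(round(r["p"],2),np.round(r["bbox"]).tolist()) for r in search_frame(n,t)[:2]])
E
```

```text
[153.792 605.373 221.759] [[-0.969  0.246 -0.   ]
 [ 0.246  0.969 -0.001]
 [-0.    -0.001 -1.   ]] 87.24737804090422 0.0
scene 484.1661407959543 281.9317670165523 219.56959430662016 [ -33.062  994.678 1370.886] [[-0.8722225364362426, -0.3444187434776771, 0.34728025580787886], [-0.48881849455218507, 0.6383106960650696, -0.5946561482677715], [-0.01686197842672149, -0.688429505781227, -0.7251072260385718]]
infuser [(0.56, [256.0, 284.0, 16.0, 29.0]), (0.33, [310.0, 237.0, 8.0, 12.0])]
hook_spine [(0.65, [255.0, 288.0, 14.0, 32.0])]
hook_crown [(0.71, [254.0, 286.0, 10.0, 31.0])]
hook_mouth [(0.63, [256.0, 288.0, 15.0, 26.0])]
ring_bar []
ring_shank [(0.58, [314.0, 159.0, 18.0, 6.0])]
salt_shaker []
garlic [(0.69, [290.0, 249.0, 16.0, 15.0])]
lemon_a [(0.79, [281.0, 232.0, 18.0, 13.0]), (0.15, [200.0, 325.0, 23.0, 22.0])]
matchbox [(0.5, [309.0, 237.0, 8.0, 13.0])]
salve_tin [(0.71, [347.0, 173.0, 15.0, 19.0])]
kitchen_timer [(0.75, [257.0, 236.0, 11.0, 17.0]), (0.67, [197.0, 323.0, 24.0, 17.0])]
top 534.1700010216776 280.6082790195375 209.1450477369016 [  -2.516 -155.445 1537.868] [[0.25831805454543355, -0.8945538702200053, 0.36475355511670154], [-0.9660518929509242, -0.24073566120793136, 0.09375543476895735], [0.00393990124223271, -0.37658958389364716, -0.926371827335553]]
infuser [(0.69, [199.0, 208.0, 22.0, 21.0])]
hook_spine [(0.64, [198.0, 210.0, 20.0, 27.0])]
hook_crown [(0.79, [200.0, 209.0, 25.0, 22.0])]
hook_mouth [(0.61, [198.0, 207.0, 22.0, 25.0])]
ring_bar []
ring_shank [(0.45, [393.0, 213.0, 1.0, 5.0])]
salt_shaker [(0.62, [281.0, 193.0, 15.0, 16.0]), (0.19, [198.0, 206.0, 22.0, 24.0])]
garlic [(0.53, [265.0, 235.0, 16.0, 18.0])]
lemon_a [(0.91, [299.0, 213.0, 25.0, 20.0])]
matchbox [(0.82, [299.0, 253.0, 22.0, 13.0])]
salve_tin [(0.57, [430.0, 276.0, 25.0, 24.0]), (0.26, [199.0, 210.0, 17.0, 22.0])]
kitchen_timer [(0.84, [154.0, 170.0, 23.0, 18.0])]
```

```bash
python3 - <<'E'
import cv2
a=cv2.imread("pics/scene0.png")[130:350,180:380];b=cv2.imread("pics/top0.png")[140:300,140:450]
cv2.imwrite("pics/a.png",cv2.resize(a,(545,600),interpolation=cv2.INTER_CUBIC))
cv2.imwrite("pics/b.png",cv2.resize(b,(800,413),interpolation=cv2.INTER_CUBIC))
E
```

```text
(no output)
```

View pics/a.png

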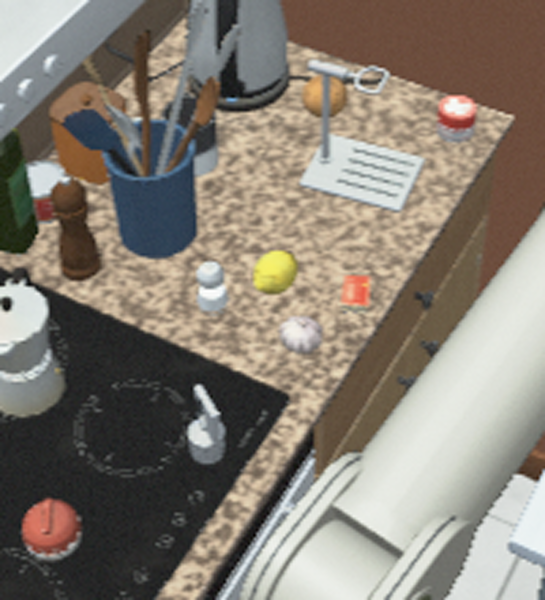

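View pics/b.png

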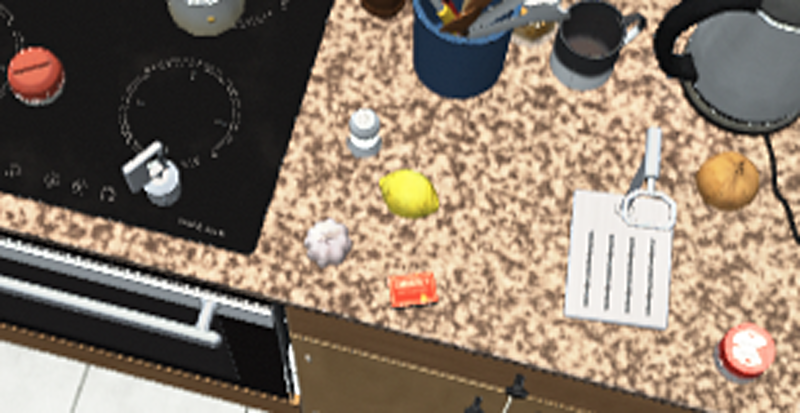

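The scene view shows the infuser at about (256,287) and the ring at about (316,159). The top view shows the infuser at about (198,208) and the ring at about (391,221), with the post on the kettle side. I'll zoom in on both for sub-pixel measurement.

```bash
python3 - <<'E'
import cv2,numpy as np
S=cv2.imread("pics/scene0.png");T=cv2.imread("pics/top0.png")
def c(I,x,y,w=40,h=30):
    o=cv2.resize(I[y:y+h,x:x+w],(w*10,h*10),interpolation=cv2.INTER_CUBIC)
    for i in range(0,w,5): cv2.putText(o,str(x+i),(i*10,8),0,.3,(0,255,0));cv2.line(o,(i*10,8),(i*10,12),(0,255,0))
    for i in range(0,h,5): cv2.putText(o,str(y+i),(0,i*10+4),0,.3,(0,255,0))
    return o
cv2.imwrite("pics/z.png",np.vstack([np.hstack([c(S,238,270),c(S,292,146)]),np.hstack([c(T,180,192),c(T,370,188,40,50)[:300]])]))
cv2.imwrite("pics/z2.png",np.vstack([np.hstack([c(S,238,270),c(S,292,146)]),np.hstack([c(T,180,192),c(T,372,198)])]))
E
```

```text
(no output)
```

View pics/z2.png

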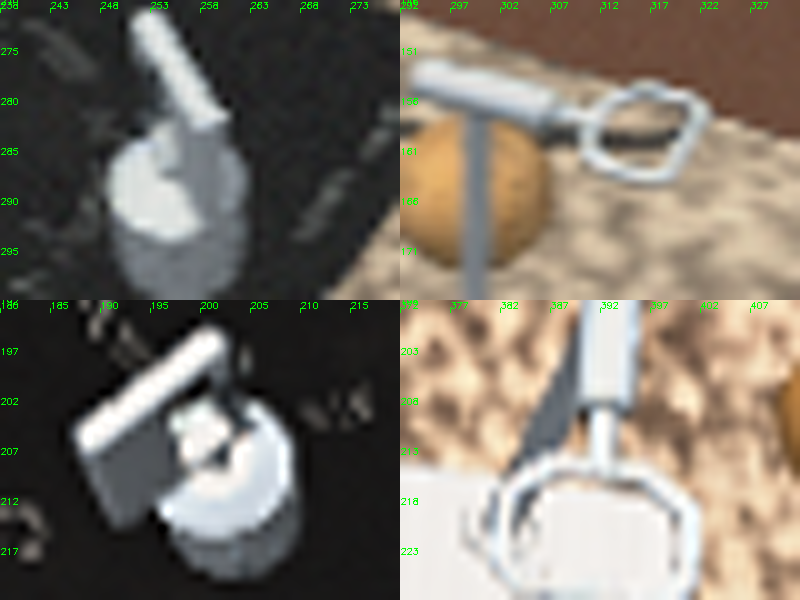

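```bash
cat > m.py <<'E'
from h import *
from scipy.optimize import least_squares
np.set_printoptions(precision=1,suppress=True)
s=capture("scene");t=capture("top")
f=lambda a,x0,y0:np.array([x0+a[0]/10-.45,y0+a[1]/10-.45])
# hook top strip ends (spine end, gate end), montage pixels
H={"s":(s,f((215,120),238,270),f((145,14),238,270)),"t":(t,f((85,142),180,192),f((216,37),180,192))}
def res(p):
    x,y,a,z=p;u=np.array([np.cos(a),np.sin(a)])
    r=[]
    for c,e0,e1 in H.values():
        for e,d in((e0,-38),(e1,13)): r+=list(proj(c,[x+d*u[0],y+d*u[1],z+121])-e)
    return r
for a0 in np.arange(0,6.3,1.5):
    q=least_squares(res,[600,100,a0,0]);print(q.cost,q.x[:2],np.degrees(q.x[2]),q.x[3],np.array(res(q.x)))
# ring features
for n,p in {"bar end L":(320+0,0)}.items(): pass
for nm,x,y in(("bar1",305,108),("bar2",258,178),("shankjoin",183,125),("sleeve end",155,105),("post top",75,105),("sleeve back",15,75)):
    print("scene",nm,atz(s,*f((x,y),292,146),185))
for nm,x,y in(("shankjoin",205,165),("sleeve end",205,100),("ringL",95,240),("ringR",295,240)):
    print("top",nm,atz(t,*f((x,y),372,198),185))
for n,u,v in(("timer",154,172),("tin",430,280),("lemon",299,215),("matchbox",299,253),("salt",281,200),("garlic",265,236),("kettleL",140+660/2.58,140+80/2.58),("kettlefront",140+740/2.58,140+130/2.58)):
    print(n,atz(t,u,v,20))
print("post foot",[atz(t,140+x/2.58,140+y/2.58,5) for x,y in((574,192),(680,200),(667,327),(565,317))])
c=t["img"][205:255,365:415];c2=s["img"][150:170,305:330]
cv2.imwrite("pics/r.png",np.hstack([cv2.resize(c,(500,500),interpolation=cv2.INTER_CUBIC)])[:,:,::-1])
E
python3 m.py
```

```text
0.30897080264873744 [525.5 225.7] -31.84934367989161 6.24467650750235 [ 0.1  0.3 -0.1 -0.3 -0.3  0.3  0.3 -0.4]
0.3089708026484313 [525.5 225.7] -31.849345393861466 6.244673199319591 [ 0.1  0.3 -0.1 -0.3 -0.3  0.3  0.3 -0.4]
0.3089708026479698 [525.5 225.7] 328.1506481459791 6.244672035151709 [ 0.1  0.3 -0.1 -0.3 -0.3  0.3  0.3 -0.4]
0.308970802647491 [525.5 225.7] 328.1506464917023 6.24467611299093 [ 0.1  0.3 -0.1 -0.3 -0.3  0.3  0.3 -0.4]
0.30897080264724613 [525.5 225.7] 328.15065110538984 6.244678381817201 [ 0.1  0.3 -0.1 -0.3 -0.3  0.3  0.3 -0.4]
scene bar1 [ 563.  -343.8  185. ]
scene bar2 [ 560.4 -297.9  185. ]
scene shankjoin [ 599.7 -312.5  185. ]
scene sleeve end [ 614.7 -318.2  185. ]
scene post top [ 641.9 -303.7  185. ]
scene sleeve back [ 671. -309.  185.]
top shankjoin [ 595.2 -315.6  185. ]
top sleeve end [ 614.1 -312.1  185. ]
top ringL [ 565.9 -290.8  185. ]
top ringR [ 579.9 -343.2  185. ]
timer [613.5 416.4  20. ]
tin [ 493.  -479.7   20. ]
lemon [591.1 -61.1  20. ]
matchbox [473.6 -90.9  20. ]
salt [624.9   4.9  20. ]
garlic [498.8  21.   20. ]
kettleL [ 815.6 -320.    20. ]
kettlefront [ 774.5 -425.4   20. ]
post foot [array([ 649.7, -248.9,    5. ]), array([ 672.6, -373.3,    5. ]), array([ 513.6, -386.2,    5. ]), array([ 494.9, -270.3,    5. ])]
```

View pics/r.png

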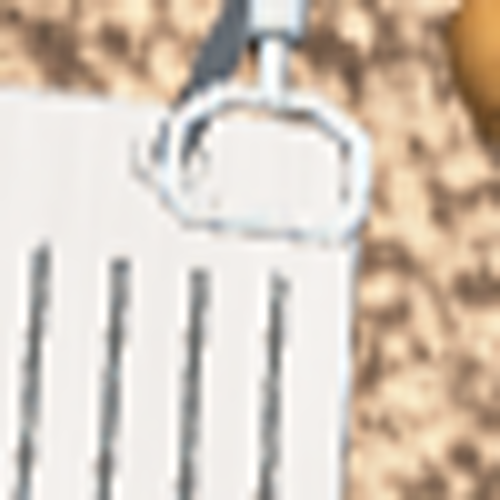

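The top crop shows the ring's bar running from about (384.0,226.5) to (399.0,228.5). The scene endpoints give its centre as about (562,-320).

```bash
python3 - <<'E'
from h import *
np.set_printoptions(precision=2,suppress=True)
t=capture("top");s=capture("scene")
a=atz(t,384.05,226.55,185);b=atz(t,399.05,228.55,185);print(a,b,(a+b)/2,np.degrees(np.arctan2(-(a-b)[0],(a-b)[1])))
M=np.array([563,-343.8,185]);N=np.array([560.4,-297.9,185]);print(proj(t,M),proj(t,N))
print("scene proj of top ends",proj(s,a),proj(s,b))
st=sense();print(st["contact_force"],st["moment"])
psi=np.radians(-31.85);u=np.array([np.cos(psi),np.sin(psi)])
print("spine",np.array([525.5,225.7])-24*u,"tool y angle",np.degrees(np.arctan2(st["eef_rot"][1][1],st["eef_rot"][0][1])), st["tool_pos"])
E
```

```text
[ 553.75 -301.37  185.  ] [ 558.6  -341.55  185.  ] [ 556.17 -321.46  185.  ] 6.890506188407038
[400.16 227.27] [383.25 224.01]
scene proj of top ends [319.33 163.35] [322.83 157.02]
[-0.71 -0.17  0.14] [-0.02  0.01  0.04]
spine [505.11 238.36] tool y angle 75.7449868589538 [153.9  605.78 222.57]
```

```bash
python3 -m handwheel '[[[0.351,-0.367,-0.03,0,0,-17.6,-1],[0.351,-0.367,-0.03,0,0,-17.6,-1],[0.351,-0.367,-0.03,0,0,-17.6,-1],[0.351,-0.367,-0.03,0,0,-17.6,-1],[0.351,-0.367,-0.03,0,0,-17.6,-1],[0.351,-0.367,-0.03,0,0,-17.6,-1],[0.351,-0.367,-0.03,0,0,-17.6,-1],[0.351,-0.367,-0.03,0,0,-17.6,-1],[0.351,-0.367,-0.03,0,0,-17.6,-1],[0.351,-0.367,-0.03,0,0,-17.6,-1],[0.351,-0.367,-0.03,0,0,-17.6,-1],[0.351,-0.367,-0.03,0,0,-17.6,-1]]]'
python3 - <<'E'
from h import *
np.set_printoptions(precision=2,suppress=True)
st=sense();print(st["tool_pos"],st["eef_rot"],st["contact_force"],np.array(st["qpos"]),st["clock"])
c=capture("scene");d=capture("top")
def z(I,x,y,w=40,h=40): return cv2.resize(I[y:y+h,x:x+w],(400,400),interpolation=cv2.INTER_CUBIC)
cv2.imwrite("pics/hov.png",np.hstack([z(c["img"],238,262),z(d["img"],178,185)])[:,:,::-1])
E
```

```text
clock: 3.0
tool_pos: [504.0, 240.2, 192.6]
eef_rot: [[-0.851, 0.526, -0.0], [0.526, 0.851, 0.001], [0.0, 0.0, -1.0]]
contact_force: [0.6, -0.1, -0.1]
opening: 87.0
gripper_force: 0.0
[504.04 240.21 192.65] [[-0.85  0.53 -0.  ]
 [ 0.53  0.85  0.  ]
 [ 0.    0.   -1.  ]] [ 0.58 -0.06 -0.05] [-45.42  11.61  17.49  97.32  -3.69  71.61  31.18] 3.0
```

View pics/hov.png

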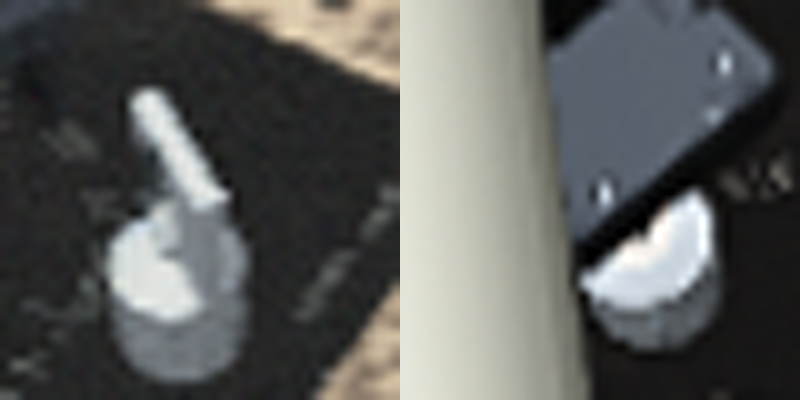

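The scene crop shows the hook standing undisturbed, and the top crop shows the gripper body centred over it and aligned. I'll go down and grip.

```bash
python3 -m handwheel '[[[0,0,-0.04,0,0,0,-1],[0,0,-0.08,0,0,0,-1],[0,0,-0.11,0,0,0,-1],[0,0,-0.11,0,0,0,-1],[0,0,-0.11,0,0,0,0.5],[0,0,-0.11,0,0,0,0.8],[0,0,-0.11,0,0,0,1],[0,0,-0.11,0,0,0,1],[0,0,-0.11,0,0,0,1],[0,0,-0.11,0,0,0,1],[0,0,-0.11,0,0,0,1]]]' 30
```

```text
clock: 4.47
tool_pos: [504.9, 238.8, 82.5]
eef_rot: [[-0.849, 0.528, -0.0], [0.528, 0.849, 0.0], [0.0, -0.0, -1.0]]
contact_force: [-0.3, -0.2, -0.4]
opening: 24.7
gripper_force: 0.0
```

```bash
cat > look.py <<'E'
import sys
from h import *
np.set_printoptions(precision=2,suppress=True)
F=[];M=[]
for i in range(int(sys.argv[1]) if len(sys.argv)>1 else 1):
    c=capture("scene");st=sense();F.append(st["contact_force"]);M.append(st["moment"])
print("F",np.mean(F,0),"sd",np.std(F,0),"M",np.mean(M,0),st["tool_pos"],st["opening"],st["gripper_force"],st["clock"],st["qpos"][6])
E
python3 look.py 4
```

```text
F [-0.1  -0.1  -0.38] sd [0.47 0.73 0.5 ] M [0.07 0.01 0.  ] [504.86 238.82  82.54] 9.723014922998114 29.98162926407531 4.675 32.93145880367002
```

```bash
python3 -m handwheel '[[[0,0,0.01,0,0,0,1],[0,0,0.035,0,0,0,1],[0,0,0.065,0,0,0,1],[0,-0.01,0.089,0,0,0,1],[0,-0.03,0.089,0,0,1,1],[0,-0.065,0.089,0,0,3,1],[0,-0.11,0.089,0,0,6,1],[-0.002,-0.16,0.089,0,0,9,1],[-0.004,-0.21,0.089,0,0,13,1],[-0.005,-0.26,0.089,0,0,17,1],[-0.006,-0.31,0.089,0,0,21,1],[-0.007,-0.36,0.089,0,0,25,1],[-0.008,-0.41,0.089,0,0,29,1],[-0.009,-0.46,0.089,0,0,33,1],[-0.010,-0.50,0.089,0,0,36,1],[-0.0105,-0.53,0.089,0,0,38,1],[-0.0105,-0.55,0.089,0,0,38.9,1],[-0.0105,-0.562,0.089,0,0,38.9,1],[-0.0105,-0.5675,0.089,0,0,38.9,1],[-0.0105,-0.5675,0.089,0,0,38.9,1]]]'
python3 look.py 8
python3 - <<'E'
from h import *
np.set_printoptions(precision=2,suppress=True)
c=capture("scene");d=capture("top");st=sense()
cv2.imwrite("pics/s3.png",c["img"][:,:,::-1]);cv2.imwrite("pics/t3.png",d["img"][:,:,::-1])
def z(I,x,y,w=50,h=50): return cv2.resize(I[y:y+h,x:x+w],(400,400),interpolation=cv2.INTER_CUBIC)
cv2.imwrite("pics/pre.png",np.hstack([z(c["img"],290,140),z(d["img"],360,190)])[:,:,::-1])
E
```

```text
clock: 7.18
tool_pos: [494.5, -328.4, 171.6]
eef_rot: [[-0.992, -0.123, -0.0], [-0.123, 0.992, 0.0], [0.0, 0.0, -1.0]]
contact_force: [0.8, 1.0, -1.7]
opening: 9.8
gripper_force: 30.0
F [ 0.07  0.41 -1.54] sd [0.52 0.52 0.39] M [ 0.03  0.03 -0.01] [ 494.5  -328.42  171.63] 10.032758936705688 29.986508139409125 7.575 136.07120163762048
```

View pics/pre.png

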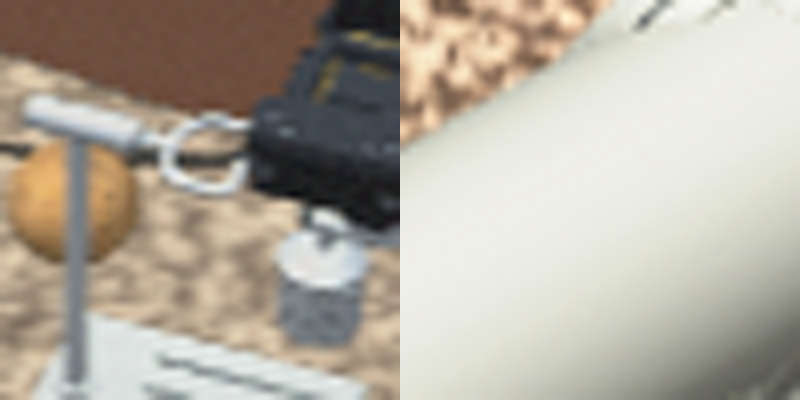

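The scene crop shows the infuser lid at about (330.2,171.9) in front of the ring, gate side towards the bar. I'll check its height with the model.

```bash
python3 - <<'E'
from h import *
np.set_printoptions(precision=2,suppress=True)
c=capture("scene")
u=np.array([.9925,.122,0]);o=np.array([494.5,-328.4,171.6-76.5])+24.4*u
L=[];B=[];W=[]
v=np.array([-u[1],u[0],0])
for a in np.linspace(0,2*np.pi,60):
    r=22.5*(np.cos(a)*u+np.sin(a)*v)
    L.append(proj(c,o+r+[0,0,50]));B.append(proj(c,o+r))
P=np.array(L+B);print("model cyl bbox col",P[:,0].min(),P[:,0].max(),"row",P[:,1].min(),P[:,1].max(),"lid",np.array(L).min(0),np.array(L).max(0))
for z in(0,10): print(proj(c,o+[0,0,z]))
print("ring bar",proj(c,[556.2+2.4,-341,185]),proj(c,[553.8+2,-301.4,185]))
I=c["img"].astype(int);np.set_printoptions(linewidth=200)
print(I[164:188,329].tolist());print(I[178,320:342].tolist())
E
```

```text
model cyl bbox col 323.42336175950135 335.72310703307033 row 166.76965369969406 184.12785429472632 lid [324.01 166.77] [335.72 174.42]
[329.17 180.26]
[329.3  178.35]
ring bar [322.77 157.1 ] [318.85 163.18]
[[18, 26, 26], [33, 36, 34], [167, 172, 166], [187, 194, 194], [122, 127, 135], [178, 187, 186], [184, 190, 190], [214, 218, 216], [225, 224, 223], [224, 224, 222], [223, 224, 222], [214, 218, 218], [124, 130, 135], [108, 114, 121], [112, 118, 124], [112, 118, 121], [109, 114, 120], [110, 115, 121], [112, 120, 125], [158, 147, 134], [208, 187, 162], [201, 180, 153], [208, 209, 199], [218, 224, 222]]
[[174, 156, 134], [159, 142, 122], [151, 134, 115], [173, 154, 133], [164, 154, 145], [135, 139, 144], [126, 132, 139], [124, 132, 138], [118, 123, 128], [112, 118, 124], [111, 118, 123], [116, 122, 127], [120, 124, 132], [115, 122, 127], [107, 113, 117], [169, 155, 140], [198, 178, 151], [184, 165, 142], [155, 139, 118], [156, 137, 119], [147, 138, 131], [147, 144, 145]]
```

```bash
python3 - <<'E'
from h import *
np.set_printoptions(precision=2,suppress=True,linewidth=200)
c=capture("scene");d=capture("top")
I=cv2.imread("pics/scene0.png").astype(int).mean(2);J=cv2.imread("pics/top0.png").astype(int).mean(2)
for z0 in(0,6):
  for n,cam in(("scene",c),("top",d)):
    o=np.array([525.5,225.7,z0]);r=[o+22.5*np.array([np.cos(a),np.sin(a),0]) for a in np.linspace(0,6.3,200)]
    B=np.array([proj(cam,p) for p in r]);L=np.array([proj(cam,p+[0,0,50]) for p in r])
    print(z0,n,"bottom max row",B[B[:,1].argmax()],"lid max row",L[L[:,1].argmax()],"cols",L[:,0].min(),L[:,0].max())
print(I[285:306,253].round());print(I[285:306,255].round());print("row296",I[298,244:268].round())
print(J[206:226,202].round());print(J[206:226,203].round());print(J[213,190:214].round())
E
```

```text
0 scene bottom max row [255.58 301.81] lid max row [254.72 293.23] cols 248.37241470946194 261.91178550695474
0 top bottom max row [203.46 220.8 ] lid max row [201.29 214.85] cols 194.08954898450304 209.08175237716299
6 scene bottom max row [255.48 300.8 ] lid max row [254.61 292.17] cols 248.2508543410105 261.82698342003346
6 top bottom max row [203.21 220.11] lid max row [201.02 214.11] cols 193.7969643904239 208.84142147292548
[184. 200. 206. 224. 226. 226. 224. 223. 178. 121. 125. 123. 114. 115.  94.  41.  35.  35.  33.  35.  33.]
[176. 159. 126. 198. 223. 223. 222. 223. 211. 130. 102. 116. 113. 117. 121.  55.  34.  34.  37.  39.  41.]
row296 [ 37.  40.  32.  38.  40.  37.  41.  88. 111. 115. 119. 117. 116. 116. 109. 112.  93.  47.  36.  37.  31.  37.  40.  34.]
[113.  63. 114. 211. 243. 237. 217. 217. 214. 181.  94. 102. 106.  86.  18.  24.  24.  24.  21.  23.]
[195. 247. 243. 242. 238. 221. 215. 216. 200. 138. 105. 118.  96.  84.  18.  22.  23.  22.  24.  23.]
[ 50.  99.  86.  79.  45.  17. 224. 227. 229. 226. 221. 220. 217. 216. 214. 211. 212.  87.  78.  70.  33.  23.  23.  23.]
```

The height estimate gives the bar at a hook z of about 91 mm, which suits the press. I'll advance towards the ring.

```bash
python3 -m handwheel '[[[0.005,0.0006,0,0,0,0,1],[0.012,0.0015,0,0,0,0,1],[0.017,0.0021,0,0,0,0,1],[0.020,0.0024,0,0,0,0,1],[0.020,0.0024,0,0,0,0,1]]]' >/dev/null
cat >> look.py <<'E'
u=np.array([.9925,.122,0]);print("push along -u: %.2f  z %.2f  s=%.1f"%(np.mean(F,0)@-u,np.mean(F,0)[2],(np.array(st["tool_pos"])-[494.5,-328.4,171.6])@u))
g=cv2.resize(c["img"][135:180,290:345],(440,360),interpolation=cv2.INTER_CUBIC)
cv2.imwrite("pics/last.png",g[:,:,::-1])
E
python3 look.py 8
```

```text
F [-0.22  0.11 -1.06] sd [0.52 0.48 0.43] M [ 0.01  0.05 -0.01] [ 514.29 -326.37  171.62] 9.829747522428557 29.986447747796774 8.85 135.5127080141629
push along -u: 0.21  z -1.06  s=19.9
```

```bash
python3 -m handwheel '[[[0.003,0.0004,0,0,0,0,1],[0.006,0.0007,0,0,0,0,1],[0.008,0.001,0,0,0,0,1],[0.008,0.001,0,0,0,0,1]]]' >/dev/null; python3 look.py 8
```

```text
F [-0.23  0.36 -1.53] sd [0.52 0.39 0.36] M [0.03 0.03 0.  ] [ 522.39 -325.32  171.63] 9.786827939745638 29.98646549647674 9.75 135.27293618671283
push along -u: 0.19  z -1.53  s=28.1
```

```bash
python3 -m handwheel '[[[0.002,0.0002,0,0,0,0,1],[0.004,0.0005,0,0,0,0,1],[0.004,0.0005,0,0,0,0,1]]]' >/dev/null; python3 look.py 8
```

```text
F [ 0.02 -0.26 -1.25] sd [0.47 0.57 0.45] M [ 0.01  0.07 -0.02] [ 526.36 -324.83  171.58] 9.767731754052447 29.98646882828325 10.525 135.15201023186685
push along -u: 0.01  z -1.25  s=32.1
```

View pics/last.png

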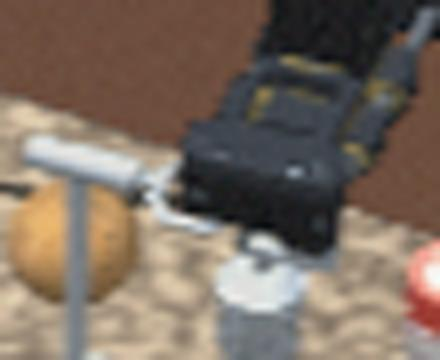

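The crop shows the ring's rear at about (308.7,160), a little nearer the sleeve than before, so it has begun to back off. I'll keep stepping.

```bash
python3 -m handwheel '[[[0.002,0.0002,0,0,0,0,1],[0.004,0.0005,0,0,0,0,1],[0.004,0.0005,0,0,0,0,1]]]' >/dev/null; python3 look.py 8|tail -1
```

```text
push along -u: -0.05  z -1.42  s=36.1
```

```bash
python3 -m handwheel '[[[0.002,0.0002,0,0,0,0,1],[0.004,0.0005,0,0,0,0,1],[0.004,0.0005,0,0,0,0,1]]]' >/dev/null; python3 look.py 8|tail -1
```

```text
push along -u: 1.40  z -1.53  s=40.1
```

```bash
python3 -m handwheel '[[[0.002,0.0002,0,0,0,0,1],[0.004,0.0005,0,0,0,0,1],[0.004,0.0005,0,0,0,0,1]]]' >/dev/null; python3 look.py 8|tail -1
```

```text
push along -u: 1.97  z -1.30  s=44.1
```

```bash
python3 -m handwheel '[[[0.002,0.0002,0,0,0,0,1],[0.004,0.0005,0,0,0,0,1],[0.004,0.0005,0,0,0,0,1]]]' >/dev/null; python3 look.py 8|tail -1
```

```text
push along -u: 2.68  z -2.67  s=48.1
```

```bash
python3 -m handwheel '[[[0.001,0.0001,0,0,0,0,1],[0.002,0.0002,0,0,0,0,1],[0.002,0.0002,0,0,0,0,1]]]' >/dev/null; python3 look.py 8|tail -1
```

```text
push along -u: 3.25  z -1.98  s=50.2
```

```bash
python3 -m handwheel '[[[0.0005,0.0001,0,0,0,0,1],[0.001,0.0001,0,0,0,0,1],[0.001,0.0001,0,0,0,0,1]]]' >/dev/null; python3 look.py 8|tail -1
```

```text
push along -u: 3.21  z -1.25  s=51.2
```

```bash
python3 -m handwheel '[[[0.0005,0.0001,0,0,0,0,1],[0.0008,0.0001,0,0,0,0,1],[0.0008,0.0001,0,0,0,0,1]]]' >/dev/null; python3 look.py 10|tail -1
```

```text
push along -u: 3.11  z -1.70  s=52.0
```

```bash
python3 -m handwheel '[[[0.0005,0.0001,0,0,0,0,1],[0.0008,0.0001,0,0,0,0,1],[0.0008,0.0001,0,0,0,0,1]]]' >/dev/null; python3 look.py 10|tail -1; date
```

```text
push along -u: 3.94  z -1.48  s=52.8
Thu Dec  3 16:52:59 UTC 2026
```

The force has reached about 3.9 N after 13 mm of gate travel, so the gate is at or near its stop. I'll lower in steps and watch the vertical force.

```bash
python3 -m handwheel '[[[0,0,-0.002,0,0,0,1],[0,0,-0.004,0,0,0,1],[0,0,-0.004,0,0,0,1]]]' >/dev/null; python3 look.py 6
```

```text
F [-1.54 -0.95 -3.94] sd [0.36 0.72 0.23] M [-0.18  0.45 -0.02] [ 547.03 -322.2   167.43] 10.055088897698141 29.98773685656488 17.6 134.5928371577979
push along -u: 1.64  z -3.94  s=52.9
```

```bash
python3 -m handwheel '[[[0,0,-0.001,0,0,0,1],[0,0,-0.002,0,0,0,1],[0,0,-0.002,0,0,0,1]]]' >/dev/null; python3 look.py 6
```

```text
F [-1.94 -0.82 -2.38] sd [0.32 0.14 0.63] M [-0.12  0.51 -0.  ] [ 546.99 -322.34  165.59] 9.973231255773248 29.987558866851032 18.275 134.63753041461106
push along -u: 2.03  z -2.38  s=52.8
```

```bash
python3 -m handwheel '[[[0,0,-0.001,0,0,0,1],[0,0,-0.002,0,0,0,1],[0,0,-0.002,0,0,0,1]]]' >/dev/null; python3 look.py 6
```

```text
F [-0.59 -0.53 -5.53] sd [0.47 0.52 1.05] M [-0.15  0.25 -0.01] [ 546.94 -322.16  163.27] 9.666750868486222 29.98824656009674 18.95 134.6787654555645
push along -u: 0.65  z -5.53  s=52.8
```

The downward pull is the gate's tip riding under the bar, which means the bar is through. I'll keep lowering.

```bash
python3 -m handwheel '[[[0,0,-0.001,0,0,0,1],[0,0,-0.002,0,0,0,1],[0,0,-0.002,0,0,0,1]]]' >/dev/null; python3 look.py 6
```

```text
F [-1.87 -0.44 -3.43] sd [0.46 0.21 0.61] M [-0.12  0.31 -0.02] [ 546.97 -322.34  161.55] 10.015283484297075 29.98795236926526 19.625 134.71936578970534
push along -u: 1.91  z -3.43  s=52.8
```

```bash
python3 -m handwheel '[[[0,0,-0.001,0,0,0,1],[0,0,-0.002,0,0,0,1],[0,0,-0.002,0,0,0,1]]]' >/dev/null; python3 look.py 6
```

```text
F [ 0.02  0.09 -1.35] sd [0.56 0.51 0.6 ] M [0.02 0.05 0.  ] [ 547.02 -322.33  159.63] 9.544271035747949 29.98651406960562 20.3 134.76276728654256
push along -u: -0.03  z -1.35  s=52.9
```

```bash
python3 -m handwheel '[[[0,0,-0.001,0,0,0,1],[0,0,-0.002,0,0,0,1],[0,0,-0.002,0,0,0,1]]]' >/dev/null; python3 look.py 6
```

```text
F [ 0.63 -0.18 -1.38] sd [0.29 0.44 0.39] M [0.   0.05 0.  ] [ 547.02 -322.33  157.62] 9.9716306812544 29.98665803577751 20.975 134.80583915560933
push along -u: -0.60  z -1.38  s=52.9
```

The forces dropped back to the weight alone, so the gate has snapped shut. Next I lower until the bar takes the weight.

```bash
python3 -m handwheel '[[[0,0,-0.001,0,0,0,1],[0,0,-0.002,0,0,0,1],[0,0,-0.003,0,0,0,1],[0,0,-0.003,0,0,0,1]]]' >/dev/null; python3 look.py 8
```

```text
F [-0.14 -0.05 -1.25] sd [0.47 0.45 0.29] M [-0.01  0.03 -0.01] [ 546.99 -322.34  154.6 ] 9.873802119127992 29.986389172263443 21.875 134.86961727742494
push along -u: 0.14  z -1.25  s=52.8
```

```bash
python3 -m handwheel '[[[0,0,-0.0005,0,0,0,1],[0,0,-0.001,0,0,0,1],[0,0,-0.001,0,0,0,1]]]' >/dev/null; python3 look.py 6
```

```text
F [ 0.13 -0.22 -1.35] sd [0.75 0.35 0.49] M [0.01 0.04 0.  ] [ 547.03 -322.31  153.59] 9.929755390070481 29.98645700979978 22.55 134.8930341168595
push along -u: -0.11  z -1.35  s=52.9
```

```bash
python3 -m handwheel '[[[0,0,-0.0005,0,0,0,1],[0,0,-0.001,0,0,0,1],[0,0,-0.001,0,0,0,1]]]' >/dev/null; python3 look.py 6
```

```text
F [ 0.16 -0.15 -1.21] sd [0.35 0.86 0.58] M [0.01 0.05 0.  ] [ 547.03 -322.31  152.59] 9.955247200306866 29.9865520815365 23.225 134.91516121224095
push along -u: -0.14  z -1.21  s=52.9
```

```bash
python3 -m handwheel '[[[0.002,0.0002,0,0,0,0,1],[0.004,0.0005,0,0,0,0,1],[0.004,0.0005,-0.001,0,0,0,1],[0.004,0.0005,-0.001,0,0,0,1]]]' >/dev/null; python3 look.py 6
```

```text
F [-0.19 -0.19 -1.33] sd [0.51 0.32 0.3 ] M [ 0.03  0.04 -0.02] [ 550.96 -321.84  151.62] 9.767236583634908 29.98641563113779 24.025 134.80112502097637
push along -u: 0.21  z -1.33  s=56.8
```

```bash
python3 -m handwheel '[[[0,0,-0.0005,0,0,0,1],[0,0,-0.0008,0,0,0,1],[0,0,-0.0008,0,0,0,1]]]' >/dev/null; python3 look.py 6
```

```text
F [-0.09 -0.07 -1.75] sd [0.66 0.45 0.34] M [ 0.03  0.05 -0.01] [ 551.01 -321.82  150.79] 9.794018954217655 29.98652305919677 24.7 134.8174061990467
push along -u: 0.10  z -1.75  s=56.9
```

```bash
python3 -m handwheel '[[[0,0,-0.0005,0,0,0,1],[0,0,-0.0008,0,0,0,1],[0,0,-0.0008,0,0,0,1]]]' >/dev/null; python3 look.py 6
```

```text
F [-1.78  1.1   4.38] sd [0.66 0.31 1.14] M [0.24 0.26 0.01] [ 551.11 -321.89  150.28] 9.52160492367712 29.983878303319216 25.375 134.83438634904647
push along -u: 1.64  z 4.38  s=57.0
```

The bar is seated in the crown. I'll ease up 0.5 mm, soften the grip and open gradually.

```bash
python3 -m handwheel '[[[0,0,0.0005,0,0,0,1],[0,0,0.0005,0,0,0,1]]]' 10; python3 look.py 6
```

```text
clock: 25.62
tool_pos: [551.0, -321.9, 150.4]
eef_rot: [[-0.992, -0.123, 0.0], [-0.123, 0.992, -0.0], [-0.0, -0.0, -1.0]]
contact_force: [0.6, -0.3, 2.8]
opening: 9.8
gripper_force: 10.0
F [ 0.19 -0.02  1.68] sd [0.52 0.3  0.4 ] M [ 0.01 -0.04  0.02] [ 551.03 -321.82  150.42] 9.855222562263405 9.996555070392787 25.925 134.8226310417335
push along -u: -0.18  z 1.68  s=56.9
```

```bash
python3 -m handwheel '[[[0,0,0,0,0,0,1],[0,0,0,0,0,0,1],[0,0,0,0,0,0,1],[0,0,0,0,0,0,0.7],[0,0,0,0,0,0,0.6],[0,0,0,0,0,0,0.4],[0,0,0,0,0,0,0.2],[0,0,0,0,0,0,0.0],[0,0,0,0,0,0,-0.3],[0,0,0,0,0,0,-0.3]]]' 3; python3 look.py 6
```

```text
clock: 27.18
tool_pos: [551.0, -321.8, 150.5]
eef_rot: [[-0.992, -0.123, -0.0], [-0.123, 0.992, 0.0], [-0.0, 0.0, -1.0]]
contact_force: [0.5, -0.3, -0.2]
opening: 53.5
gripper_force: 0.0Traceback (most recent call last):
  File "look.py", line 6, in <module>
    c=capture("scene");st=sense();F.append(st["contact_force"]);M.append(st["moment"])
ValueError: 200 camera calls are used up
```

View pics/last.png

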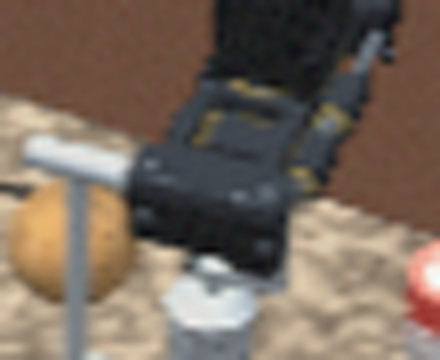

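The cameras are used up (that picture predates the release), but the tool force is zero, so the ring is carrying the infuser. I'll retreat straight up, then back, and let it settle.

```bash
python3 -m handwheel '[[[0,0,0.005,0,0,0,-0.3],[0,0,0.015,0,0,0,-0.3],[0,0,0.03,0,0,0,-0.3],[0,0,0.05,0,0,0,-0.3],[0,0,0.07,0,0,0,-0.3],[0,0,0.09,0,0,0,-0.3],[0,0,0.11,0,0,0,-0.3],[0,0,0.13,0,0,0,-0.3],[-0.02,0,0.15,0,0,0,-0.3],[-0.04,0,0.15,0,0,0,-0.3],[-0.06,0,0.15,0,0,0,-0.3],[-0.06,0,0.15,0,0,0,-0.3]]]'
python3 -m handwheel '[[[0,0,0,0,0,0,-0.3],[0,0,0,0,0,0,-0.3],[0,0,0,0,0,0,-0.3],[0,0,0,0,0,0,-0.3],[0,0,0,0,0,0,-0.3],[0,0,0,0,0,0,-0.3],[0,0,0,0,0,0,-0.3],[0,0,0,0,0,0,-0.3],[0,0,0,0,0,0,-0.3],[0,0,0,0,0,0,-0.3],[0,0,0,0,0,0,-0.3],[0,0,0,0,0,0,-0.3],[0,0,0,0,0,0,-0.3],[0,0,0,0,0,0,-0.3],[0,0,0,0,0,0,-0.3],[0,0,0,0,0,0,-0.3],[0,0,0,0,0,0,-0.3],[0,0,0,0,0,0,-0.3],[0,0,0,0,0,0,-0.3],[0,0,0,0,0,0,-0.3]]]'
for i in 1 2 3 4; do python3 -m handwheel '[[[0,0,0,0,0,0,-0.3],[0,0,0,0,0,0,-0.3],[0,0,0,0,0,0,-0.3],[0,0,0,0,0,0,-0.3],[0,0,0,0,0,0,-0.3],[0,0,0,0,0,0,-0.3],[0,0,0,0,0,0,-0.3],[0,0,0,0,0,0,-0.3],[0,0,0,0,0,0,-0.3],[0,0,0,0,0,0,-0.3],[0,0,0,0,0,0,-0.3],[0,0,0,0,0,0,-0.3],[0,0,0,0,0,0,-0.3],[0,0,0,0,0,0,-0.3],[0,0,0,0,0,0,-0.3],[0,0,0,0,0,0,-0.3],[0,0,0,0,0,0,-0.3],[0,0,0,0,0,0,-0.3],[0,0,0,0,0,0,-0.3],[0,0,0,0,0,0,-0.3]]]' | grep -E 'clock|force'; done
python3 -c "from bench import close_job; print(close_job())"
```

```text
clock: 28.82
tool_pos: [490.1, -322.6, 302.3]
eef_rot: [[-0.993, -0.121, 0.002], [-0.121, 0.993, -0.0], [-0.002, -0.0, -1.0]]
contact_force: [-0.2, -0.5, -0.0]
opening: 56.3
gripper_force: 0.0
clock: 31.32
tool_pos: [491.0, -321.8, 300.5]
eef_rot: [[-0.992, -0.123, -0.0], [-0.123, 0.992, 0.0], [0.0, 0.0, -1.0]]
contact_force: [-1.0, -0.7, 0.0]
opening: 56.3
gripper_force: 0.0
clock: 33.83
contact_force: [-0.6, 1.2, -0.5]
gripper_force: 0.0
clock: 36.33
contact_force: [0.2, -0.2, 0.6]
gripper_force: 0.0
clock: 38.83
contact_force: [-0.6, 1.6, 0.5]
gripper_force: 0.0
clock: 41.32
contact_force: [0.3, -0.5, 0.1]
gripper_force: 0.0
the job is handed in; nothing more can be done
None
```

I hung the infuser on the ring, backed the arm clear and handed the job in at about 41 s; the forces show the gate snapped shut behind the bar and the ring took the weight, but I had no camera calls left to see it hanging after release.

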